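# File a read test cassette under the sprung arm of the results holder

## Task

The blood test in the analyser has been read: take the cassette out and file it flat on top of the pile in the steel results holder, ridged grip end first under the sprung arm and pushed home against the back stop, so that its result window stays in the open at the holder's front like the others. The ridged end is all that can be held while it sits in the analyser, so you will have to lay the cassette down flat on a free bit of the table top and take it again by the window end. Do not shift the pile or any of the other things on the table.

Things in the scene. Friction and masses are not known exactly. Their poses are not given: they have to be found in the camera images.
- cassette_center (a point): the read test cassette, flat white plastic, 110 x 42 x 8 mm (x, y, z), about 35 g: its centre, half-way up. +x points to the grip end (five grey cross ridges), -x to the end with the result window (9 to 43 mm from the centre). It starts face up in the analyser's slot, window end inside, the ridged end sticking out 44 to 56 mm, its underside 20 mm above the table
- analyser: white box-shaped analyser fixed to the table, 160 deep x 110 wide x 62 mm high, dark screen on top. Origin on the table below the mouth of its slot, in the middle of its front face; +x points into the machine, so the cassette comes out straight towards its -x. Slot 47 wide, 11 high, 68 mm deep, its floor 20 mm above the table
- holder: steel results holder fixed to the table, open to the front (its -x). Origin on the table, on its centre line; +x points to its back stop, whose face is at x = 105 mm. Base plate x 15 to 135, y -35 to 35, 6 mm thick. Side guides 50 mm apart from x = 60 to 105; guides and stop are 36 mm high, hinge posts behind the stop 58 mm
- holder_home (a point): centre of a cassette that is filed home on top of the pile: at x = 50 mm, y = 0, 26 mm above the table in the holder's frame, with the same axes as the holder (the cassette then spans x = -5 to 105 and its +x points as the holder's). The pile is two cassettes, its top 22 mm above the table and its front end at about x = -7
- holder_arm (a joint): angle (rad) of the sprung arm, a 24 mm wide steel strip hinged at the back of the holder (level axis at x = 122 mm, 48 mm above the table). About 0 on the two-cassette pile, grows as the arm rises, about 0.11 with one more cassette under it
- holder_foot (a point): underside of the arm's foot, which bears on the pile with about 1.4 N at x = 50 mm of the holder. Ahead of the foot an upturned lip slopes up, at 17 degrees and steeper beyond x = 24 mm, to its tip at x = 15 mm, 37 mm above the table: a cassette slid along the top of the pile towards the stop lifts the arm by itself (3 to 7 N of push)
- pile_top_center (a point): upper cassette of the pile in the holder (same make, window end to the front); its centre
- pile_low_center (a point): lower cassette of the pile; its centre
- phone: smartphone lying flat, 140 x 70 x 9 mm (long side along its x), in front of the analyser; origin at the centre of its underside
- calculator: pocket calculator lying flat, 110 x 70 x 10 mm (long side along its x), in front of the holder; origin at the centre of its underside
- jar: white round jar, radius 24, height 65 mm; origin at the centre of its underside
- cup: open steel cup, radius 34 mm at the rim, height 55 mm; origin at the centre of its underside
- carton: small paper carton with a blue band, 75 x 45 x 40 mm (x, y, z); origin at the centre of its underside
- oximeter: grey finger-clip pulse oximeter, 62 x 36 x 32 mm (x, y, z); origin at the centre of its underside
- water: tall water bottle, radius 32, height 190 mm; origin at the centre of its underside
- sanitiser: clear spray bottle with a black nozzle, radius 27 mm, 160 mm tall, nozzle overhanging 33 mm to its -x; origin at the centre of its underside
There are look-alikes about, which are no part of the job. What is shaped like the part that bears cassette_center but brown is not meant. Leave any green look-alike of the holder alone.

How it is judged:
On the way, in this order (a step that is already met when the one before it is completed fails the run):
1. the cassette is out of the analyser (x of cassette_center in the frame of analyser below -0.055 m), for 0.1 s.
2. the cassette lies flat on the table top (height (world z) of cassette_center below 0.0075 m and angle between cassette_center's own z axis and vertical below 0.1 rad), for 0.2 s.
At the end, for the whole second after the job is handed in: the cassette lies face up, flat (0.12 rad) on the pile under the arm (arm 0.07 to 0.16 rad), grip end to the back stop and within 8 mm of it, within 8 mm of the centre line and 0.15 rad of the holder's direction (x of cassette_center in the frame of holder between 0.042 and 0.055 m and y of cassette_center in the frame of holder between -0.008 and 0.008 m and height (world z) of cassette_center between 0.0235 and 0.0295 m and angle between the x axis of cassette_center and the x axis of holder, either way round below 0.15 rad and x of holder in the frame of cassette_center below 0 m and angle between cassette_center's own z axis and vertical below 0.12 rad and value of joint holder_arm between 0.07 and 0.16 rad); the robot touches nothing.
It fails at once if a cassette of the pile was shifted by more than 10 mm (distance of any of pile_top_center, pile_low_center from where it was at the start of the episode above 0.01 m).
It fails at once if one of the other things on the table was shifted by more than 10 mm or knocked over (distance of any of phone, calculator, jar, cup, carton, oximeter, water, sanitiser from where it was at the start of the episode above 0.01 m or angle between any of jar, cup, carton, oximeter, water, sanitiser's own z axis and vertical above 0.3 rad).
It also fails if it takes over 61 s, if anything falls off the work surface, if the arm or the gripper's body presses on something with over 40 N, if the wrist force passes 120 N, or if a joint passes its speed limit or range.

## Robot

A 6-joint arm with a two-finger parallel gripper is mounted at the origin on the work surface. World frame = base frame: x ahead of the robot, y to its left, z up, the work surface at z = 0. Lengths are in m, angles in rad, forces in N, time in s.
With the tool pointing down it reaches from about 0.35 to 0.725 m from the base axis. Payload 4.3 kg.
Tool frame: the origin (TCP) lies at the centre of the arm's flange, where the gripper is bolted on; the fingertips stand 173 mm ahead of it and the grasp point (between the pads) lies grip_depth ahead of it (grip_depth is the distance from the TCP to the grasp point, in m); z points along the fingers, y is the line along which they close (so a half turn about z gives the same grasp; the last joint's range is limited). The gripper opens to 85 mm and grips with 20 to 120 N. Pads are 22 mm wide; open, the fingers measure 114 mm over their backs; the gripper's body (76 mm by 85 mm) begins 54 mm behind the grasp point. The pads swing forward as they close: fully open they stand 13 mm farther back than shut.
Start: joints at [1.085, 0.377, 0.081, 1.274, 0, 1.46], TCP at [0.211, 0.535, 0.405] pointing down, gripper open.
Joint ranges: [-2.72, 2.72], [-0.84, 1.66], [-1.02, 1.22], [-1.77, 2.12], [-1.37, 1.28], [-3.14, 3.14]. Speed limits (rad/s): [2.57, 2.57, 3.14, 3.14, 3.14, 3.14].

## Interface

Orientations are given as a unit quaternion [x, y, z, w].
In Python, from rig import * gives the robot as it stands.
- The arm moves only by the tool step_arm, never from a script. Its argument "motion" is a list of rows, each a list of 5 numbers: the opening, from 0 (shut) to 1 (fully open), then the shift along the tool's x, y, z normalised to -1 to 1, where 1 is 200 mm, then the turn about the tool's z normalised to -1 to 1, where 1 is pi rad. A call has 1 to 10 rows; each row is the pose to reach, as a shift and turn from the pose commanded when the call began, along the tool's axes at that moment, turning the shorter way round; what a row does not reach only later rows make up. A row lasts 1/10 s, in which the tool goes at most 50 mm and 8.59 degrees, less where a joint would pass 70% of its speed; a pose out of reach is approached as far as the arm can. A call with a number of a shift or a turn outside -1 to 1 is refused whole. A call with a gripper value outside its range is refused whole. The fingers move at their own pace and stop on an object; the grip force is fixed at half the most. Time passes only in rows, so rows that repeat a pose let the fingers close. It gives the time, the measured TCP pose, the force, the opening and the grip force at its end, in the units of the state.
- read_state(): the state, without advancing time (a new reading comes with each control period).
- grab_frame(name): name is "scene" or "top" or "wrist"; returns (picture, depth): 420x560x3 uint8, red, green, blue; 420x560 float32, m along the optical axis (not along the pixel's ray), 0 where there is no reading.
- camera_info(name): a dict with "camera_matrix" (3x3 intrinsics, pixels), "R" (3x3) and "t" (3): a world point X has camera coordinates R X + t. Camera axes: x right, y down, z forward; pixel columns grow to the right and rows downward; lengths in m; the calibration is good to about 2 mm. A picture is of the moment at which its call begins: read the wrist's pose just before it. camera_info takes no time and is no camera call; for the wrist camera it gives the pose at the moment of the call.
- finish_job(): hands the job in; it is judged then, once.
The state is a dict: "time": time; "joint_pos": joint angles; "dq": joint speeds; "joint_torque": joint torques, N m; "position": TCP position; "tool_rot": TCP orientation; "wrist_force": force on the tool from outside, world axes, zero at the start; "moment": the same for the moment, N m; "opening": finger opening in m; "grasp_force": force on a finger pad.
Only numpy, scipy, OpenCV 4.12 (cv2) and the standard library are available. Lean on these libraries where they do the work, as an engineer would, in place of code of your own. Each camera call takes 0.05 s, during which the arm holds its last target. There are 200 camera calls.

## Working session

There is one attempt and no reset: what is moved stays moved. The work goes in short steps, Python scripts to look and compute and a tool call to move; the robot and the scene stay as the last step left them, time stands still between calls to the robot, and variables do not carry over. Pictures are saved under pics/ and viewed, at most 10 in all, crops included, and the job is handed in when it is done.

Besides the shell and the picture viewer there is one more tool, called after "Request:" as name([rows], argument=value, ...), one row to a line, values as JSON. step_arm: Moves the arm, as the interface text tells. Scaled input: -1 to 1 covers 200 mm each way for a shift and pi rad each way for a turn. Its arguments: {"type":"object","properties":{"motion":{"type":"array","items":{"type":"array","items":{"type":"number"}}}},"required":["motion"]}

```bash
ls; mkdir -p pics; python3 - <<'E'
from rig import *
import cv2,numpy as np
s=read_state();print(s)
for n in("top","scene"):
    p,d=grab_frame(n);np.savez(n+".npz",p=p,d=d);cv2.imwrite(f"pics/{n}0.png",p[...,::-1])
    c=camera_info(n);print(n,np.round(c["camera_matrix"],1).tolist(),np.round(c["R"],4).tolist(),np.round(c["t"],4).tolist())
    np.savez(n+"_cam.npz",K=c["camera_matrix"],R=c["R"],t=c["t"])
E
```

```text
pics
{'time': 0.0, 'joint_pos': array([1.08470648e+00, 3.78051620e-01, 7.96321267e-02, 1.27438017e+00,
       6.16807466e-06, 1.46047854e+00]), 'dq': array([ 0.00080801, -0.00048096,  0.00083913, -0.0007155 ,  0.0004186 ,
        0.00034596]), 'joint_torque': array([-1.59644762e-03, -4.63604307e+01,  2.69875914e+01,  2.08863860e-02,
       -1.16354895e-04, -1.36640293e-05]), 'position': array([0.21088225, 0.53461188, 0.40376946]), 'tool_rot': array([ 1.86782458e-01,  9.82400789e-01, -9.56556628e-04, -2.97242555e-04]), 'wrist_force': array([-0.3748531 , -0.51443867,  0.5432449 ]), 'moment': array([ 0.05495465, -0.01050804, -0.02987687]), 'grasp_force': 0.0, 'opening': 0.08520095507881112}
top [[415.2, 0.0, 276.5], [0.0, 415.2, 208.2], [0.0, 0.0, 1.0]] [[-0.005, -1.0, 0.0025], [-0.9867, 0.0045, -0.1623], [0.1622, -0.0033, -0.9867]] [-0.0062, 0.5919, 0.9787]
scene [[428.9, 0.0, 283.2], [0.0, 428.9, 210.5], [0.0, 0.0, 1.0]] [[0.7044, 0.7097, -0.0101], [0.4854, -0.4921, -0.7227], [-0.5179, 0.5042, -0.6911]] [-0.3948, -0.2492, 1.6398]
```

View pics/top0.png

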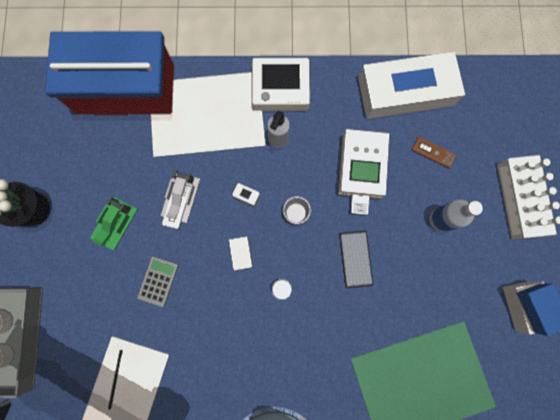

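View pics/scene0.png

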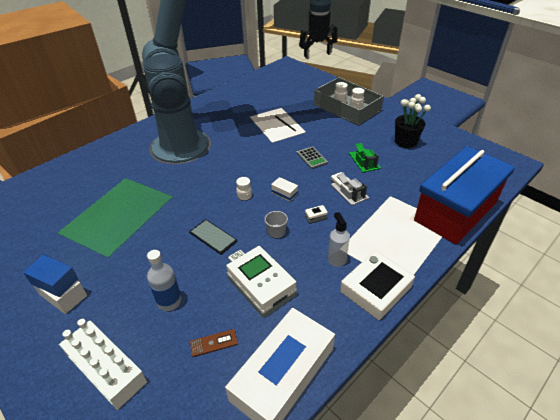

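Top view: the analyser is at (365,165) with the cassette's white ridged stub at (360,205). The other candidates are the brown cassette at (433,152), which is excluded by colour, and the white box at (280,82), which has no slot or stub. The steel holder is at (180,198); the green one at (113,222) is the look-alike. I'll confirm both in one enlarged crop and measure.

```bash
cat > h.py <<'E'
import numpy as np,cv2
def cam(n):
    c=np.load(n+"_cam.npz");return c["K"],c["R"],c["t"]
def ray(uv,z,c):
    K,R,t=c;C=-R.T@t
    uv=np.atleast_2d(np.asarray(uv,float));d=(R.T@np.linalg.inv(K)@np.c_[uv,np.ones(len(uv))].T).T
    return C+d*((z-C[2])/d[:,2])[:,None]
def proj(X,c):
    K,R,t=c;p=(K@(R@np.atleast_2d(X).T+t[:,None])).T;return p[:,:2]/p[:,2:]
def cloud(d,c):
    K,R,t=c;v,u=np.mgrid[:d.shape[0],:d.shape[1]]
    P=np.stack([(u-K[0,2])/K[0,0]*d,(v-K[1,2])/K[1,1]*d,d],-1)
    return (P-t)@R
E
python3 - <<'E'
from h import *
f=np.load("top.npz");p=f["p"][...,::-1];c=cam("top")
a=cv2.resize(p[120:225,320:410],None,fx=4.4,fy=5,interpolation=cv2.INTER_CUBIC)
a=cv2.resize(p[120:220,325:405],None,fx=5,fy=5,interpolation=cv2.INTER_CUBIC)
b=cv2.resize(p[165:245,145:225],None,fx=5,fy=5,interpolation=cv2.INTER_CUBIC)
b=cv2.copyMakeBorder(b,0,100,0,0,cv2.BORDER_CONSTANT)
cv2.imwrite("pics/crop.png",np.hstack([a,b]))
W=cloud(f["d"],c)
# objects by height above table
m=((W[...,2]>0.006)&(f["d"]>0)).astype(np.uint8)
n,l,st,ce=cv2.connectedComponentsWithStats(m)
for i in range(1,n):
    if st[i,4]>60:
        q=W[l==i]; print(ce[i].round(),st[i,4],"min",q.min(0).round(3),"max",q.max(0).round(3))
E
```

```text
[110.  72.] 9898 min [0.847 0.263 0.006] max [1.009 0.535 0.175]
[411.  85.] 5186 min [ 0.842 -0.489  0.006] max [ 0.997 -0.233  0.076]
[280.  92.] 3624 min [ 0.757 -0.096  0.006] max [0.995 0.054 0.163]
[363. 168.] 3368 min [ 0.579 -0.293  0.006] max [ 0.792 -0.167  0.069]
[435. 152.] 525 min [ 0.703 -0.479  0.006] max [ 0.788 -0.371  0.014]
[529. 197.] 3578 min [ 0.516 -0.691  0.006] max [ 0.722 -0.588  0.111]
[178. 199.] 1235 min [0.546 0.197 0.006] max [0.688 0.283 0.062]
[ 21. 205.] 1871 min [0.546 0.563 0.006] max [0.653 0.652 0.186]
[246. 195.] 372 min [0.604 0.036 0.006] max [0.658 0.104 0.036]
[111. 221.] 1007 min [0.498 0.359 0.006] max [0.63  0.458 0.062]
[297. 208.] 305 min [ 0.554 -0.091  0.006] max [ 0.619 -0.025  0.058]
[454. 215.] 1164 min [ 0.535 -0.458  0.006] max [ 0.598 -0.398  0.193]
[356. 259.] 1426 min [ 0.396 -0.248  0.006] max [ 0.539 -0.17   0.016]
[240. 254.] 592 min [0.442 0.053 0.007] max [0.521 0.109 0.045]
[157. 282.] 1220 min [0.355 0.241 0.006] max [0.475 0.338 0.017]
[281. 289.] 314 min [ 0.371 -0.044  0.016] max [0.419 0.003 0.071]
[534. 308.] 2454 min [ 0.289 -0.645  0.006] max [ 0.409 -0.572  0.115]
[ 25. 343.] 2071 min [0.16  0.575 0.006] max [0.399 0.679 0.076]
[  5. 322.] 247 min [0.282 0.639 0.006] max [0.349 0.674 0.055]
[  5. 356.] 260 min [0.21  0.627 0.006] max [0.266 0.656 0.058]
[114. 380.] 164 min [0.115 0.369 0.006] max [0.251 0.395 0.014]
[  4. 409.] 169 min [0.185 0.459 0.244] max [0.205 0.49  0.31 ]
[274. 417.] 232 min [ 0.091 -0.058  0.006] max [0.107 0.052 0.017]
```

View pics/crop.png

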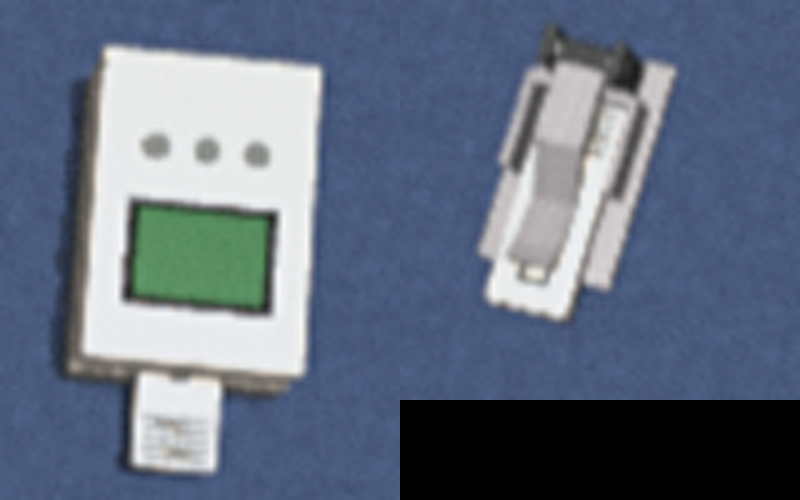

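Confirmed: a white cassette with grey ridges protrudes from the analyser (crop (175,425)). The steel holder is at crop (570,190), with the pile's front end at (530,310).

```bash
python3 - <<'E'
from h import *
import rig; print([x for x in dir(rig) if x[0]!='_'], getattr(rig,'grip_depth',None))
f=np.load("top.npz");c=cam("top");W=cloud(f["d"],c);p=f["p"].astype(int)
def rect(m,z):
    cs,_=cv2.findContours(m.astype(np.uint8),cv2.RETR_EXTERNAL,cv2.CHAIN_APPROX_NONE)
    k=max(cs,key=cv2.contourArea)[:,0]
    r=cv2.minAreaRect((ray(k,z,c)[:,:2]*1000).astype(np.float32)); return r,cv2.boxPoints(r).round(1).tolist()
U,V=np.meshgrid(np.arange(560),np.arange(420))
z=W[...,2]
print("analyser",rect((abs(z-.062)<.008)&(U>325)&(U<400)&(V>115)&(V<205),.062))
white=p.min(-1)>140
stub=white&(U>340)&(U<376)&(V>196)&(V<225)&(z>.012)&(z<.045)
print("stub",rect(stub,.028), np.median(z[stub]))
h=(z>.003)&(U>150)&(U<210)&(V>160)&(V<235)
hp=W[h];print("holder hist",np.histogram(hp[:,2],bins=np.arange(.002,.07,.004)))
top=white&h&(abs(z-.022)<.004);print("pile",rect(top,.022))
E
```

```text
['Unreachable', 'camera_info', 'finish_job', 'grab_frame', 'grip_depth', 'read_state'] 0.1547
analyser (((704.9120483398438, -228.99327087402344), (110.25749206542969, 160.60752868652344), 83.992919921875), [[619.2999877929688, -275.3999938964844], [779.0, -292.20001220703125], [790.5, -182.60000610351562], [630.7999877929688, -165.8000030517578]])
stub (((602.9200439453125, -219.37991333007812), (42.310523986816406, 44.00686264038086), 84.47178649902344), [[579.0, -238.3000030517578], [622.7999877929688, -242.60000610351562], [626.9000244140625, -200.39999389648438], [583.0999755859375, -196.1999969482422]]) 0.027843337135967226
holder hist (array([271, 116,  27,  49, 234, 184,  91,  93, 110,  38,  40, 125,  82,
        45,  13,   0]), array([0.002, 0.006, 0.01 , 0.014, 0.018, 0.022, 0.026, 0.03 , 0.034,
       0.038, 0.042, 0.046, 0.05 , 0.054, 0.058, 0.062, 0.066]))
pile (((604.734130859375, 245.9547576904297), (42.828521728515625, 110.08690643310547), 75.52750396728516), [[546.0999755859375, 239.0], [652.7000122070312, 211.5], [663.4000244140625, 252.89999389648438], [556.7999877929688, 280.3999938964844]])
```

Request:
step_arm([
  [1, -0.8, -0.7, 0, 0],
  [1, -0.8, -0.7, 0, 0],
  [1, -0.8, -0.7, 0, 0],
  [1, -0.8, -0.7, 0, 0],
  [1, -0.8, -0.7, 0, 0],
])

```text
time: 0.6
position: [0.3095, 0.3425, 0.4044]
tool_rot: [0.189, 0.982, -0.001, 0.0]
wrist_force: [-0.6, 0.5, 0.8]
opening: 0.0853
grasp_force: 0.0
```

Request:
step_arm([
  [1, -0.8, -0.7, 0, 0],
  [1, -0.8, -0.7, 0, 0],
  [1, -0.8, -0.7, 0, 0],
  [1, -0.8, -0.7, 0, 0],
  [1, -0.8, -0.7, 0, 0],
])

```text
time: 1.1
position: [0.4075, 0.1541, 0.4045]
tool_rot: [0.189, 0.982, -0.0, 0.0]
wrist_force: [-0.5, -0.4, -0.2]
opening: 0.0857
grasp_force: 0.0
```

Request:
step_arm([
  [1, -0.8, -0.7, 0, 0],
  [1, -0.8, -0.7, 0, 0],
  [1, -0.8, -0.7, 0, 0],
  [1, -0.8, -0.7, 0, 0],
  [1, -0.8, -0.7, 0, 0],
])

```text
time: 1.6
position: [0.5054, -0.0348, 0.4042]
tool_rot: [0.189, 0.982, -0.0, 0.0]
wrist_force: [-0.6, 0.7, 0.0]
opening: 0.0852
grasp_force: 0.0
```

Request:
step_arm([
  [1, -0.8, -0.7, 0.4, -0.086],
  [1, -0.8, -0.7, 0.4, -0.086],
  [1, -0.8, -0.7, 0.4, -0.086],
  [1, -0.8, -0.7, 0.4, -0.086],
  [1, -0.8, -0.7, 0.4, -0.086],
  [1, -0.8, -0.7, 0.4, -0.086],
])

```text
time: 2.2
position: [0.6017, -0.2223, 0.3215]
tool_rot: [0.054, 0.999, 0.001, -0.001]
wrist_force: [-0.5, 1.1, 0.2]
opening: 0.0853
grasp_force: 0.0
```

```bash
cat >> h.py <<'E'
from rig import *
def go(x,y,z,yaw=None):
    "shift (tool axes, /200mm) and turn (/pi) from here to a world TCP pose; yaw = heading of tool y, deg"
    s=read_state();from scipy.spatial.transform import Rotation as Ro
    M=Ro.from_quat(s["tool_rot"]).as_matrix();cur=np.degrees(np.arctan2(M[1,1],M[0,1]))
    t=0 if yaw is None else -((yaw-cur+180)%360-180)/180
    print("t",round(s["time"],2),"pos",s["position"].round(4),"yaw",cur.round(2),"tilt",M[2,2].round(5),"j6",s["joint_pos"][5].round(2),"F",s["wrist_force"].round(1),"open",round(s["opening"],4))
    print("shift",(M.T@(np.array([x,y,z])-s["position"])/.2).round(4),"turn",round(t,4))
def wrist(name):
    c=camera_info("wrist");p,d=grab_frame("wrist");cv2.imwrite(f"pics/{name}.png",p[...,::-1])
    c=(c["camera_matrix"],c["R"],c["t"]);np.savez(name+".npz",p=p,d=d);np.savez(name+"_cam.npz",K=c[0],R=c[1],t=c[2])
    return p,d,c
E
python3 - <<'E'
from h import *
p,d,c=wrist("w1");go(.599,-.2192,.193,84)
print((-c[1].T@c[2]).round(3))
W=cloud(d,c);U,V=np.meshgrid(np.arange(560),np.arange(420))
z=W[...,2];m=(abs(z-.028)<.006)&(p.min(-1)>120)&(W[...,0]>.56)&(W[...,0]<.65)&(abs(W[...,1]+.22)<.04)
print(m.sum(),W[m].min(0),W[m].max(0))
cs,_=cv2.findContours(m.astype(np.uint8),cv2.RETR_EXTERNAL,cv2.CHAIN_APPROX_NONE);k=max(cs,key=cv2.contourArea)[:,0]
r=cv2.minAreaRect((ray(k,.028,c)[:,:2]*1000).astype(np.float32));print(r,cv2.boxPoints(r).round(1).tolist())
E
```

```text
t 2.25 pos [ 0.6012 -0.2207  0.3227] yaw 83.91 tilt -0.99999 j6 -0.34 F [-0.2  0.5  0.3] open 0.0854
shift [0.01   0.0048 0.6487] turn -0.0005
[ 0.518 -0.214  0.292]
1929 [ 0.57912886 -0.25573217  0.02649493] [ 0.63032876 -0.19806268  0.0332717 ]
((605.0158081054688, -220.23178100585938), (41.042510986328125, 48.15427780151367), 85.16643524169922) [[579.2999877929688, -238.6999969482422], [627.2999877929688, -242.6999969482422], [630.7000122070312, -201.8000030517578], [582.7999877929688, -197.8000030517578]]
```

View pics/w1.png

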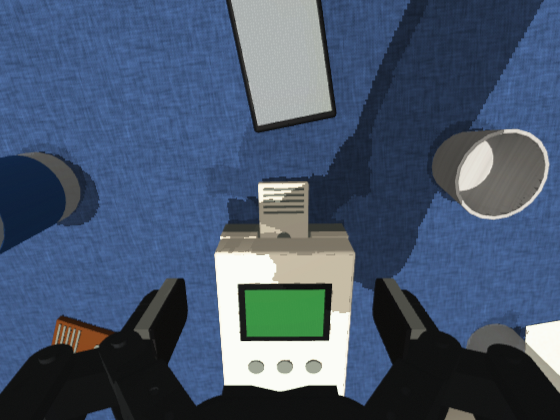

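The wrist view shows the ridged stub at (283,210), consistent with the top view to 1 mm. Descending and gripping.

Request:
step_arm([
  [1, 0.01, 0.006, 0.3, 0],
  [1, 0.01, 0.006, 0.5, 0],
  [1, 0.01, 0.006, 0.6487, 0],
  [1, 0.01, 0.006, 0.6487, 0],
  [1, 0.01, 0.006, 0.6487, 0],
])

```text
time: 2.75
position: [0.5991, -0.2179, 0.1959]
tool_rot: [0.052, 0.999, 0.0, -0.0]
wrist_force: [0.5, 0.1, 0.9]
opening: 0.0856
grasp_force: 0.0
```

Request:
step_arm([
  [0, 0, 0, 0, 0],
  [0, 0, 0, 0, 0],
  [0, 0, 0, 0, 0],
  [0, 0, 0, 0, 0],
  [0, 0, 0, 0, 0],
  [0, 0, 0, 0, 0],
  [0, 0, 0, 0, 0],
  [0, 0, 0, 0, 0],
])

```text
time: 3.55
position: [0.5997, -0.2199, 0.1965]
tool_rot: [0.053, 0.999, -0.0, 0.001]
wrist_force: [-1.1, -0.0, 6.6]
opening: 0.0384
grasp_force: 59.6
```

```bash
python3 -c "
from h import *
go(.599-.0845,-.2195+.0089,.193,84)"
```

```text
t 3.55 pos [ 0.5997 -0.2199  0.1965] yaw 83.94 tilt -1.0 j6 -0.35 F [-1.1 -0.   6.6] open 0.0384
shift [0.4287 0.0011 0.0165] turn -0.0003
```

Request:
step_arm([
  [0, 0.1, 0, 0, 0],
  [0, 0.2, 0, 0, 0],
  [0, 0.3, 0, 0, 0],
  [0, 0.4, 0, 0, 0],
  [0, 0.43, 0, 0, 0],
  [0, 0.43, 0, 0, 0],
])

```text
time: 4.15
position: [0.5128, -0.2104, 0.1949]
tool_rot: [0.053, 0.999, 0.0, -0.0]
wrist_force: [0.0, -0.0, -0.5]
opening: 0.0382
grasp_force: 60.1
```

```bash
python3 - <<'E'
from h import *
p,d,c=wrist("w2");go(.515,-.21,.193,84)
W=cloud(d,c);g=cloud(d,c)
# cassette: white points around expected place
s=read_state()["position"]
m=(p.min(-1)>110)&(W[...,2]>.016)&(W[...,2]<.05)&(abs(W[...,1]-s[1])<.05)&(abs(W[...,0]-s[0]-.04)<.09)
print(m.sum(),np.percentile(W[m],[1,10,50,90,99],axis=0).round(4))
E
```

```text
t 4.2 pos [ 0.5138 -0.2107  0.1951] yaw 83.93 tilt -1.0 j6 -0.4 F [0.6 0.2 0.1] open 0.0388
shift [-0.0057  0.0039  0.0106] turn -0.0004
9410 [[ 0.4926 -0.2342  0.0202]
 [ 0.4962 -0.2291  0.0249]
 [ 0.5323 -0.2125  0.0258]
 [ 0.5667 -0.1956  0.0265]
 [ 0.5759 -0.1905  0.0273]]
```

View pics/w2.png

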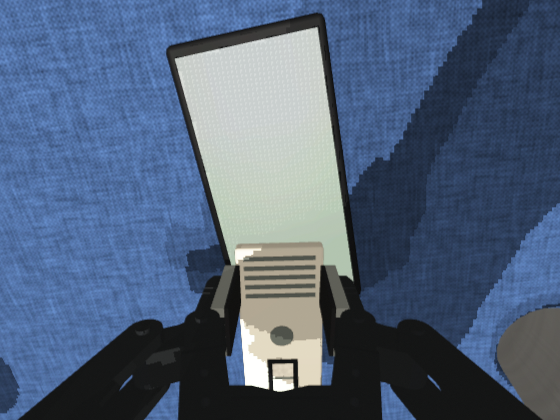

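The wrist view shows the cassette out of the slot and held level, with its ridges at (280,275) between the fingers and the phone below. Lifting, then turning and moving to the free spot.

Request:
step_arm([
  [0, 0, 0, -0.15, 0],
  [0, 0, 0, -0.3, 0],
  [0, 0, 0, -0.4, 0],
  [0, 0, 0, -0.4, -0.05],
  [0, 0, 0, -0.4, -0.1],
  [0, 0, 0, -0.4, -0.15],
  [0, 0, 0, -0.4, -0.2],
  [0, 0, 0, -0.4, -0.25],
  [0, 0, 0, -0.4, -0.3],
  [0, 0, 0, -0.4, -0.35],
])

```text
time: 5.2
position: [0.5148, -0.2107, 0.2752]
tool_rot: [-0.458, 0.889, -0.001, 0.001]
wrist_force: [0.1, -0.1, 0.1]
opening: 0.0384
grasp_force: 60.2
```

```bash
python3 -c "
from h import *
go(.491,-.111,.275,225)"
```

```text
t 5.2 pos [ 0.5148 -0.2107  0.2752] yaw 144.49 tilt -1.0 j6 -1.45 F [ 0.1 -0.1  0.1] open 0.0384
shift [-0.3369  0.3864  0.0005] turn -0.4473
```

Request:
step_arm([
  [0, -0.12, 0.14, 0, -0.045],
  [0, -0.24, 0.28, 0, -0.09],
  [0, -0.337, 0.386, 0, -0.135],
  [0, -0.337, 0.386, 0, -0.18],
  [0, -0.337, 0.386, 0, -0.225],
  [0, -0.337, 0.386, 0, -0.27],
  [0, -0.337, 0.386, 0, -0.315],
  [0, -0.337, 0.386, 0, -0.36],
  [0, -0.337, 0.386, 0, -0.405],
  [0, -0.337, 0.386, 0, -0.434],
])

```text
time: 6.2
position: [0.4918, -0.1107, 0.2753]
tool_rot: [0.915, -0.403, 0.001, -0.0]
wrist_force: [-0.0, 1.1, -1.4]
opening: 0.0384
grasp_force: 60.2
```

Request:
step_arm([
  [0, 0, 0, 0.2, 0],
  [0, 0, 0, 0.38, 0],
  [0, 0, 0, 0.42, 0],
  [0, 0, 0, 0.44, 0],
  [0, 0, 0, 0.45, 0],
  [0, 0, 0, 0.45, 0],
])

```text
time: 6.8
position: [0.4916, -0.1109, 0.1862]
tool_rot: [0.914, -0.405, 0.001, -0.0]
wrist_force: [0.3, 0.3, -0.5]
opening: 0.0383
grasp_force: 60.3
```

```bash
python3 -c "
from h import *
go(.491,-.111,.177,225)"
```

```text
t 6.8 pos [ 0.4916 -0.1109  0.1862] yaw -137.76 tilt -1.0 j6 -2.66 F [ 0.3  0.3 -0.5] open 0.0383
shift [-0.0016  0.0025  0.0461] turn -0.0154
```

Request:
step_arm([
  [0, 0, 0, 0.015, 0],
  [0, 0, 0, 0.025, 0],
  [0, 0, 0, 0.03, 0],
  [0, 0, 0, 0.035, 0],
  [0, 0, 0, 0.04, 0],
  [0, 0, 0, 0.04, 0],
])

```text
time: 7.4
position: [0.4905, -0.1106, 0.1779]
tool_rot: [0.914, -0.405, 0.0, -0.0]
wrist_force: [-3.4, 1.0, 7.8]
opening: 0.0384
grasp_force: 62.4
```

Request:
step_arm([
  [0, 0, 0, 0.005, 0],
  [0, 0, 0, 0.005, 0],
  [0, 0, 0, 0.005, 0],
])

```text
time: 7.7
position: [0.4904, -0.1105, 0.1778]
tool_rot: [0.914, -0.405, 0.0, -0.0]
wrist_force: [-6.3, 1.7, 17.9]
opening: 0.0384
grasp_force: 64.1
```

Request:
step_arm([
  [0, 0, 0, 0.005, 0],
  [0, 0, 0, 0.005, 0],
  [0, 0, 0, 0.005, 0],
])

```text
time: 8.0
position: [0.4904, -0.1105, 0.1777]
tool_rot: [0.914, -0.405, 0.001, 0.0]
wrist_force: [-9.8, 2.3, 26.5]
opening: 0.0385
grasp_force: 65.8
```

Request:
step_arm([
  [0, 0, 0, -0.008, 0],
  [0.75, 0, 0, -0.008, 0],
  [0.75, 0, 0, -0.008, 0],
  [0.75, 0, 0, -0.008, 0],
  [0.75, 0, 0, -0.05, 0],
  [0.75, 0, 0, -0.2, 0],
  [0.75, 0, 0, -0.4, 0],
  [0.75, 0, 0, -0.6, 0],
  [0.75, 0, 0, -0.6, 0],
])

```text
time: 8.9
position: [0.4929, -0.1114, 0.3009]
tool_rot: [0.914, -0.405, 0.005, -0.0]
wrist_force: [1.0, 0.0, 0.4]
opening: 0.064
grasp_force: 0.0
```

```bash
python3 - <<'E'
from h import *
p,d,c=wrist("w3");pt,dt=grab_frame("top");ct=cam("top");cv2.imwrite("pics/top3.png",pt[...,::-1])
for n,p,d,c in(("w",p,d,c),("t",pt,dt,ct)):
    W=cloud(d,c);m=(p.min(-1)>100)&(p.max(-1)-p.min(-1)<70)&(abs(W[...,2]-.008)<.006)&(abs(W[...,0]-.46)<.08)&(abs(W[...,1]+.085)<.068)
    m=cv2.morphologyEx(m.astype(np.uint8),cv2.MORPH_OPEN,np.ones((3,3)))
    cs,_=cv2.findContours(m,cv2.RETR_EXTERNAL,cv2.CHAIN_APPROX_NONE);k=max(cs,key=cv2.contourArea)[:,0]
    r=cv2.minAreaRect((ray(k,.008,c)[:,:2]*1000).astype(np.float32));print(n,m.sum(),np.round(r[0],1),np.round(r[1],1),r[2],cv2.boxPoints(r).round(1).tolist(),np.percentile(W[m>0][:,2],[5,50,95]).round(4))
go(.437,-.057,.3,225)
E
```

```text
w 5064 [466.  -85.5] [ 41.5 110.8] 43.72477340698242 [[412.70001220703125, -59.79999923706055], [489.29998779296875, -139.89999389648438], [519.2999877929688, -111.19999694824219], [442.70001220703125, -31.100000381469727]] [0.0077 0.0089 0.0101]
t 399 [455.4 -75.9] [40.5 81.9] 44.29978942871094 [[412.29998779296875, -60.70000076293945], [469.5, -119.30000305175781], [498.5, -91.0], [441.29998779296875, -32.400001525878906]] [0.0043 0.0076 0.011 ]
t 9.0 pos [ 0.491  -0.1108  0.2962] yaw -137.77 tilt -1.0 j6 -2.66 F [-0.8  0.3 -0.5] open 0.064
shift [-0.3806  0.0192 -0.0199] turn -0.0154
```

View pics/w3.png

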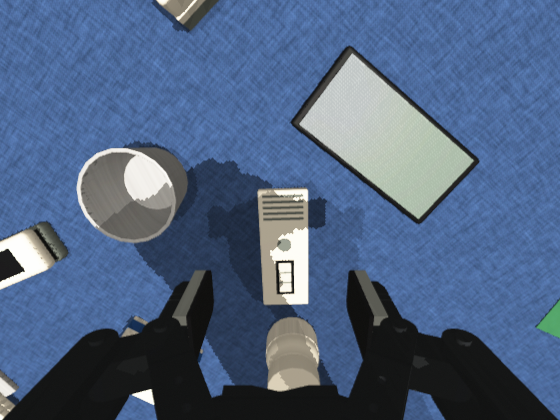

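The view shows the cassette flat and face up, ridges at (283,205), window at (285,278), with the jar behind it at (292,345). Now I regrasp it by the window end.

```bash
python3 -c "
from h import *
go(.436,-.0542,.25,-136.3)"
```

```text
t 9.0 pos [ 0.491  -0.1108  0.2962] yaw -137.77 tilt -1.0 j6 -2.66 F [-0.8  0.3 -0.5] open 0.064
shift [-0.395   0.0139  0.2301] turn -0.0082
```

Request:
step_arm([
  [0.75, -0.2, 0.007, 0, -0.008],
  [0.75, -0.395, 0.014, 0, -0.008],
  [0.75, -0.395, 0.014, 0.23, -0.008],
  [0.75, -0.395, 0.014, 0.23, -0.008],
  [0.75, -0.395, 0.014, 0.23, -0.008],
  [0.75, -0.395, 0.014, 0.23, -0.008],
])

```text
time: 9.6
position: [0.4361, -0.0545, 0.2496]
tool_rot: [0.919, -0.394, 0.0, -0.0]
wrist_force: [0.3, 0.4, 0.4]
opening: 0.0638
grasp_force: 0.0
```

```bash
python3 -c "
from h import *
go(.436,-.0542,.175,-136.3)"
```

```text
t 9.6 pos [ 0.4361 -0.0545  0.2496] yaw -136.37 tilt -1.0 j6 -2.6 F [0.3 0.4 0.4] open 0.0638
shift [-0.0015 -0.0004  0.3732] turn -0.0004
```

Request:
step_arm([
  [0.75, 0, 0, 0.15, 0],
  [0.75, 0, 0, 0.3, 0],
  [0.75, 0, 0, 0.35, 0],
  [0.75, 0, 0, 0.373, 0],
  [0.75, 0, 0, 0.373, 0],
  [0.75, 0, 0, 0.373, 0],
])

```text
time: 10.2
position: [0.4362, -0.0543, 0.1755]
tool_rot: [0.919, -0.393, 0.001, -0.0]
wrist_force: [0.6, 0.3, 0.6]
opening: 0.0641
grasp_force: 0.0
```

Request:
step_arm([
  [0, 0, 0, 0, 0],
  [0, 0, 0, 0, 0],
  [0, 0, 0, 0, 0],
  [0, 0, 0, 0, 0],
  [0, 0, 0, 0, 0],
  [0, 0, 0, 0, 0],
])

```text
time: 10.8
position: [0.4359, -0.0541, 0.1757]
tool_rot: [0.919, -0.393, 0.001, -0.0]
wrist_force: [-1.8, 0.9, 8.3]
opening: 0.0393
grasp_force: 59.2
```

```bash
python3 -c "
from h import *
go(.436,-.0542,.275,-136.3)"
```

```text
t 10.8 pos [ 0.4359 -0.0541  0.1757] yaw -136.32 tilt -1.0 j6 -2.6 F [-1.8  0.9  8.3] open 0.0393
shift [ 0.0017 -0.0006 -0.4963] turn -0.0001
```

Request:
step_arm([
  [0, 0, 0, -0.1, 0],
  [0, 0, 0, -0.3, 0],
  [0, 0, 0, -0.5, 0],
  [0, 0, 0, -0.6, 0],
  [0, 0, 0, -0.6, 0],
])

```text
time: 11.3
position: [0.4369, -0.0543, 0.298]
tool_rot: [0.919, -0.393, 0.004, -0.001]
wrist_force: [0.5, -0.1, -0.8]
opening: 0.0395
grasp_force: 60.7
```

```bash
python3 - <<'E'
from h import *
f=np.load("top.npz");c=cam("top");p=f["p"].astype(int)
W=ray(np.stack(np.meshgrid(np.arange(560),np.arange(420)),-1).reshape(-1,2),.006,c).reshape(420,560,3)
nb=(p[...,2]-p[...,0]<12)&(p.max(-1)>90)
a=np.radians(-14.47);ex=np.array([np.cos(a),np.sin(a)]);ey=np.array([-ex[1],ex[0]])
O=np.array([.6047,.2460])-.048*ex
L=(W[...,:2]-O)@np.stack([ex,ey],1)*1000
# subpixel-ish: sample profile across y at each x, in local (pile) frame on z=6 plane
K,R,t=c
for x in range(10,140,8):
    ys=np.arange(-60,60,.5);P=np.c_[O+(x*ex+ys[:,None]*ey)/1000,np.full(len(ys),.006)]
    uv=proj(P,c).astype(np.float32)
    v=cv2.remap((p[...,0]-p[...,2]).astype(np.float32),uv[None,:,0],uv[None,:,1],cv2.INTER_LINEAR)[0]
    on=np.where(v>-25)[0]; print(x, ys[on[0]] if len(on) else None, ys[on[-1]] if len(on) else None)
for y in (-32,-29,-26,26,29,32):
    xs=np.arange(-20,60,.5);P=np.c_[O+(xs[:,None]*ex+y*ey)/1000,np.full(len(xs),.006)];uv=proj(P,c).astype(np.float32)
    v=cv2.remap((p[...,0]-p[...,2]).astype(np.float32),uv[None,:,0],uv[None,:,1],cv2.INTER_LINEAR)[0]
    on=np.where(v>-25)[0];print("front",y,xs[on[0]])
print(p[222,186],p[240,186])
# pre-insert pose
go(.436,-.054,.297,-104.5)
E
```

```text
10 -20.5 27.5
18 -35.0 37.0
26 -35.5 37.5
34 -35.5 37.5
42 -35.5 37.0
50 -35.5 36.5
58 -35.5 37.0
66 -35.5 40.5
74 -35.5 40.5
82 -35.5 39.5
90 -36.0 40.0
98 -36.0 40.0
106 -36.0 40.0
114 -36.5 39.0
122 -36.5 36.0
130 -36.5 36.5
138 -8.0 36.5
front -32 12.5
front -29 12.5
front -26 12.5
front 26 -6.5
front 29 13.0
front 32 13.5
[155 153 156] [ 76  94 130]
t 11.3 pos [ 0.4369 -0.0543  0.298 ] yaw -136.32 tilt -0.99997 j6 -2.6 F [ 0.5 -0.1 -0.8] open 0.0395
shift [-0.0044  0.0021  0.005 ] turn -0.1768
```

Request:
step_arm([
  [0, -0.14, -0.16, 0, 0],
  [0, -0.28, -0.32, 0, 0],
  [0, -0.42, -0.48, 0, 0],
  [0, -0.557, -0.637, 0, 0],
  [0, -0.557, -0.637, 0, 0],
])

```text
time: 11.8
position: [0.4501, 0.1183, 0.2935]
tool_rot: [0.921, -0.39, -0.001, -0.001]
wrist_force: [0.2, 0.1, -0.3]
opening: 0.0395
grasp_force: 60.8
```

Request:
step_arm([
  [0, -0.14, -0.16, 0, -0.04],
  [0, -0.28, -0.32, 0, -0.08],
  [0, -0.42, -0.48, 0, -0.12],
  [0, -0.557, -0.637, 0, -0.16],
  [0, -0.557, -0.637, 0, -0.174],
  [0, -0.557, -0.637, 0, -0.174],
  [0, -0.557, -0.637, 0, -0.174],
])

```text
time: 12.5
position: [0.4654, 0.2823, 0.2935]
tool_rot: [0.991, -0.131, -0.001, 0.001]
wrist_force: [-0.8, -0.9, -0.1]
opening: 0.0395
grasp_force: 60.8
```

```bash
python3 -c "
from h import *
go(.4673,.2837,.235,-105)"
```

```text
t 12.5 pos [0.4654 0.2823 0.2935] yaw -105.11 tilt -1.0 j6 -2.45 F [-0.8 -0.9 -0.1] open 0.0395
shift [ 0.0075 -0.0098  0.2925] turn -0.0006
```

Request:
step_arm([
  [0, 0.0075, -0.01, 0.15, 0],
  [0, 0.0075, -0.01, 0.29, 0],
  [0, 0.0075, -0.01, 0.29, 0],
  [0, 0.0075, -0.01, 0.29, 0],
])

```text
time: 12.9
position: [0.4673, 0.2835, 0.2362]
tool_rot: [0.991, -0.132, -0.001, 0.001]
wrist_force: [0.6, 0.1, 1.1]
opening: 0.0395
grasp_force: 60.8
```

```bash
python3 - <<'E'
from h import *
p,d,c=wrist("w4");go(.4673,.2837,.2,-105)
H=np.array([.5571,.2596]);a=np.radians(-15);ex=np.array([np.cos(a),np.sin(a)]);ey=np.array([-ex[1],ex[0]])
# project expected holder outline for overlay (base plate z=6, guides z=36, home outline z=22)
im=p[...,::-1].copy()
for pts,z,col in(([(15,-35),(135,-35),(135,35),(15,35)],.006,(0,0,255)),([(60,-25),(105,-25),(105,25),(60,25)],.036,(0,255,0)),([(-5,-21),(105,-21),(105,21),(-5,21)],.022,(255,0,255))):
    q=np.array([np.r_[H+(x*ex+y*ey)/1000,z] for x,y in pts]);cv2.polylines(im,[np.int32(proj(q,c).round())],True,col,1)
cv2.imwrite("pics/w4o.png",im)
E
```

```text
t 12.95 pos [0.468  0.284  0.2373] yaw -105.1 tilt -1.0 j6 -2.45 F [-0.3 -0.4  0.3] open 0.0392
shift [-0.0031  0.0026  0.1863] turn -0.0005
```

View pics/w4o.png

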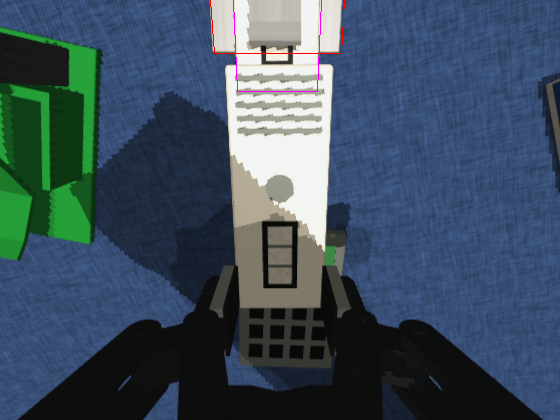

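The overlay shows the base plate outline (red, edges u=211 and 342) matching the holder. The held cassette points straight at it (front edge u=226–332, window at (280,255)). Checking its pitch and lateral offset.

```bash
python3 - <<'E'
from h import *
f=np.load("w4.npz");c=cam("w4");p,d=f["p"],f["d"];W=cloud(d,c)
H=np.array([.5571,.2596]);a=np.radians(-15);E=np.array([[np.cos(a),-np.sin(a)],[np.sin(a),np.cos(a)]])
L=(W[...,:2]-H)@E*1000;Z=W[...,2]*1000
for v in range(60,300,15):
    m=(Z[v]>45)&(Z[v]<90)&(np.arange(560)>215)&(np.arange(560)<340)&(p[v].min(-1)>60)
    if m.sum()>20:
        u=np.where(m)[0];print(v,u[0],u[-1],"x",L[v,m,0].mean().round(1),"y",L[v,u[0],1].round(1),L[v,u[-1],1].round(1),"z",np.median(Z[v,m]).round(1))
E
```

```text
75 225 332 x -0.4 y 20.1 -21.5 z 69.3
90 226 331 x -5.8 y 20.0 -21.2 z 69.5
105 227 330 x -11.3 y 20.0 -21.1 z 69.5
120 228 330 x -17.1 y 19.7 -21.5 z 69.5
135 228 329 x -23.0 y 20.1 -21.1 z 68.7
150 229 328 x -29.1 y 20.1 -21.0 z 69.0
165 230 328 x -35.3 y 20.0 -21.3 z 69.0
180 231 327 x -41.7 y 20.0 -21.4 z 69.3
195 232 326 x -48.4 y 19.9 -21.2 z 69.2
210 233 326 x -55.3 y 19.7 -21.4 z 69.2
225 233 325 x -62.4 y 20.1 -21.2 z 69.1
240 234 325 x -69.6 y 19.9 -21.7 z 69.4
255 235 324 x -77.1 y 19.9 -21.6 z 69.4
270 231 337 x -84.7 y 21.2 -26.9 z 69.6
285 218 336 x -91.4 y 24.8 -24.3 z 69.6
```

Request:
step_arm([
  [0, 0, -0.003, 0.08, 0],
  [0, 0, -0.003, 0.15, 0],
  [0, 0, -0.003, 0.18, 0],
  [0, 0, -0.003, 0.19, 0],
  [0, 0, -0.003, 0.19, 0],
])

```text
time: 13.45
position: [0.4683, 0.2853, 0.1992]
tool_rot: [0.991, -0.131, 0.001, -0.0]
wrist_force: [-0.1, 0.1, 0.3]
opening: 0.0396
grasp_force: 60.8
```

```bash
python3 -c "
from h import *
go(.5639,.2578,.1985,-105)"
```

```text
t 13.45 pos [0.4683 0.2853 0.1992] yaw -105.02 tilt -1.0 j6 -2.45 F [-0.1  0.1  0.3] open 0.0396
shift [0.4976 0.009  0.0039] turn -0.0001
```

Request:
step_arm([
  [0, 0.05, 0, 0.003, 0],
  [0, 0.1, 0, 0.003, 0],
  [0, 0.15, 0, 0.003, 0],
  [0, 0.2, 0, 0.003, 0],
  [0, 0.25, 0, 0.003, 0],
  [0, 0.25, 0, 0.003, 0],
])

```text
time: 14.05
position: [0.5174, 0.2719, 0.1978]
tool_rot: [0.991, -0.131, 0.0, -0.0]
wrist_force: [-0.9, -0.7, 1.0]
opening: 0.0392
grasp_force: 61.0
```

Request:
step_arm([
  [0, 0.05, 0, 0, 0],
  [0, 0.1, 0, 0, 0],
  [0, 0.15, 0, 0, 0],
  [0, 0.2, 0, 0, 0],
  [0, 0.2, 0, 0, 0],
])

```text
time: 14.55
position: [0.556, 0.2617, 0.1979]
tool_rot: [0.991, -0.131, 0.001, -0.0]
wrist_force: [-0.0, 0.7, -0.3]
opening: 0.0393
grasp_force: 60.9
```

```bash
python3 - <<'E'
from h import *
p,d,c=wrist("w5");go(.5639,.2578,.1985,-105)
E
```

```text
t 14.6 pos [0.5559 0.2617 0.1979] yaw -105.05 tilt -1.0 j6 -2.54 F [ 0.7 -0.3 -1.2] open 0.0393
shift [ 0.044   0.0086 -0.0029] turn -0.0003
```

View pics/w5.png

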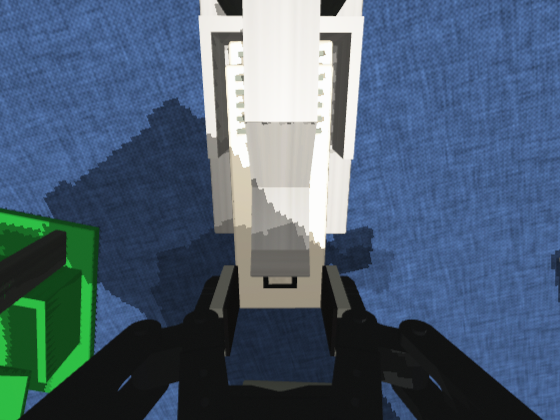

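The cassette is under the arm and centred between the guides (edges u≈232–330 inside the guides), with a gap to the stop left at v≈30–42. Pushing home slowly.

Request:
step_arm([
  [0, 0.015, 0, 0, 0],
  [0, 0.03, 0, 0, 0],
  [0, 0.04, 0, 0, 0],
  [0, 0.045, 0, 0, 0],
  [0, 0.045, 0, 0, 0],
])

```text
time: 15.1
position: [0.5627, 0.2599, 0.1979]
tool_rot: [0.991, -0.13, -0.001, -0.0]
wrist_force: [-4.5, 0.4, 3.8]
opening: 0.0393
grasp_force: 61.3
```

Request:
step_arm([
  [0, 0.005, 0, 0, 0],
  [0, 0.01, 0, 0, 0],
  [0, 0.01, 0, 0, 0],
])

```text
time: 15.4
position: [0.5647, 0.2594, 0.1978]
tool_rot: [0.991, -0.13, -0.001, -0.0]
wrist_force: [-4.9, 2.5, 3.5]
opening: 0.0394
grasp_force: 61.3
```

Request:
step_arm([
  [0, 0.005, 0, 0, 0],
  [0, 0.01, 0, 0, 0],
  [0, 0.01, 0, 0, 0],
])

```text
time: 15.7
position: [0.5661, 0.2589, 0.1978]
tool_rot: [0.991, -0.13, -0.001, -0.0]
wrist_force: [-7.2, 1.4, 5.9]
opening: 0.0398
grasp_force: 61.5
```

Request:
step_arm([
  [0, 0.005, 0, 0, 0],
  [0, 0.01, 0, 0, 0],
  [0, 0.01, 0, 0, 0],
])

```text
time: 16.0
position: [0.5667, 0.2588, 0.1978]
tool_rot: [0.992, -0.13, -0.003, -0.001]
wrist_force: [-11.4, 2.6, 9.2]
opening: 0.0395
grasp_force: 62.0
```

```bash
python3 - <<'E'
from h import *
p,d,c=wrist("w6");go(.5639,.2578,.1985,-105)
im=cv2.resize(p[0:200,170:390,::-1],None,fx=3,fy=3);cv2.imwrite("pics/w6c.png",im)
E
```

```text
t 16.05 pos [0.5667 0.2588 0.1978] yaw -104.93 tilt -0.99998 j6 -2.56 F [-10.5   4.2   9.8] open 0.0393
shift [-0.0123  0.0082 -0.0033] turn 0.0004
```

View pics/w6c.png

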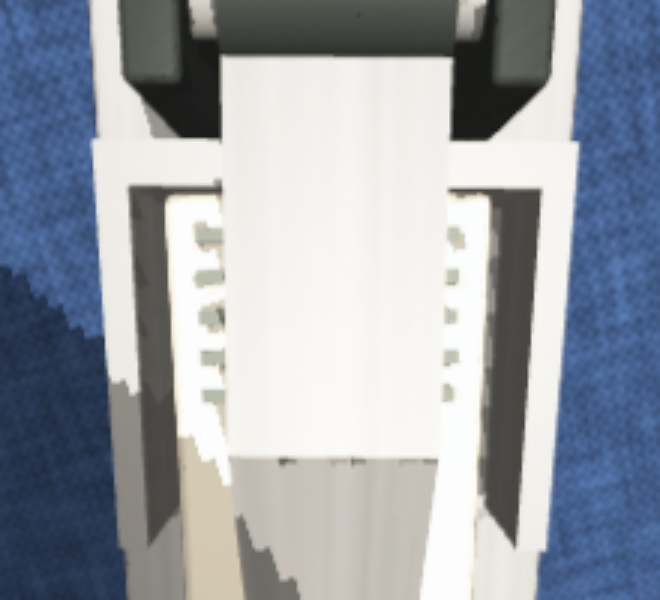

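The crop shows the ridged end against the back stop (cassette edge v≈195, stop v≈187), centred between the guides. Releasing and retreating upward.

Request:
step_arm([
  [0, -0.008, 0, 0, 0],
  [0.85, -0.008, 0, 0, 0],
  [0.85, -0.008, 0, 0, 0],
  [0.85, -0.008, 0, 0, 0],
  [0.85, -0.008, 0, 0, 0],
  [0.85, -0.008, 0, -0.1, 0],
  [0.85, -0.008, 0, -0.3, 0],
  [0.85, -0.008, 0, -0.5, 0],
  [0.85, -0.3, 0, -0.6, 0],
  [0.85, -0.5, 0, -0.6, 0],
])

```text
time: 17.05
position: [0.4757, 0.2841, 0.321]
tool_rot: [0.991, -0.132, 0.004, -0.002]
wrist_force: [-0.5, 0.6, -0.0]
opening: 0.0725
grasp_force: 0.0
```

Request:
step_arm([
  [0.85, 0, 0, 0, 0],
  [0.85, 0, 0, 0, 0],
  [0.85, 0, 0, 0, 0],
])

```text
time: 17.35
position: [0.4748, 0.2836, 0.3179]
tool_rot: [0.991, -0.131, 0.001, -0.0]
wrist_force: [0.0, 0.2, -0.8]
opening: 0.0726
grasp_force: 0.0
```

```bash
python3 - <<'E'
from h import *
p,d,c=wrist("w7");go(.5639,.2578,.1985,-105)
W=cloud(d,c);H=np.array([.5571,.2596]);a=np.radians(-15);E=np.array([[np.cos(a),-np.sin(a)],[np.sin(a),np.cos(a)]])
L=(W[...,:2]-H)@E*1000;Z=W[...,2]*1000
for lab,m in(("cass",(p.min(-1)>60)&(abs(Z-30)<5)&(abs(L[...,1])<24)&(L[...,0]<104)&(L[...,0]>-12)),):
    for y0,y1 in((-20,-14),(14,20)):
        q=m&(L[...,1]>y0)&(L[...,1]<y1)
        for x0 in range(-10,110,20):
            r=q&(L[...,0]>=x0)&(L[...,0]<x0+20)
            if r.sum()>5: print(y0,x0,r.sum(),np.median(Z[r]).round(1),L[r][:,0].min().round(1),L[r][:,0].max().round(1))
cv2.imwrite("pics/w7c.png",cv2.resize(p[:,:,::-1],None,fx=1.3,fy=1.3))
E
```

```text
t 17.4 pos [0.4751 0.2836 0.3178] yaw -105.06 tilt -1.0 j6 -2.46 F [0.2 0.5 0.1] open 0.0728
shift [0.4613 0.0096 0.597 ] turn -0.0003
-20 -10 171 30.7 -4.6 10.0
-20 10 232 30.8 10.0 30.0
-20 30 253 30.8 30.2 50.0
-20 50 171 30.7 50.3 62.5
14 -10 176 30.8 -4.6 10.0
14 10 256 30.9 10.6 29.9
14 30 268 30.8 30.3 50.0
14 50 188 30.8 50.1 62.7
```

View pics/w7c.png

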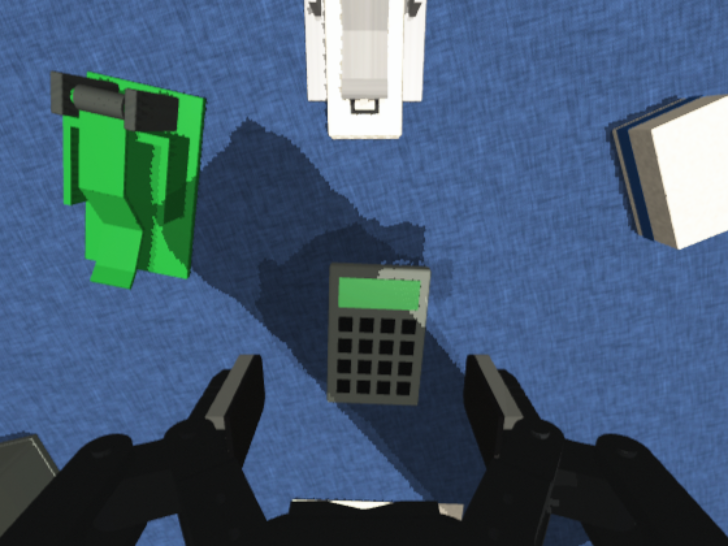

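The cassette lies flat: its top is at about 30.8 mm everywhere and its front end at x ≈ -5 mm, aligned with the holder at (365,120). Nothing else has moved.

```bash
python3 -c "
from rig import *
print(finish_job())"
```

```text
the job is handed in; nothing more can be done
None
```

The cassette is filed home on top of the pile in the steel holder, face up, ridged end against the back stop and window end at the front. I handed the job in at about 17.4 s; no verdict was returned.

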